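# Divert the waiting tub into the lane of its own kind

### The arm

A 7-joint arm with a two-finger parallel gripper is mounted at the origin on the work surface. World frame = base frame: x ahead of the robot, y to its left, z up, the work surface at z = 0. Lengths are in m, angles in degrees, forces in N, time in s.
With the tool pointing down it reaches from about 0.35 to 0.9 m from the base axis. Payload 19.9 kg.
Tool frame: the origin (TCP) lies between the finger pads; the fingertips stand 14 mm ahead of it and the grasp point (between the pads) lies 5 mm behind it; z points along the fingers, y is the line along which they close (so a half turn about z gives the same grasp; the last joint's range is limited). The gripper opens to 94 mm and grips with 3 to 60 N. Pads are 16 mm wide; open, the fingers measure 119 mm over their backs; the gripper's body (75 mm by 177 mm) begins 78 mm behind the grasp point.
Start: joints at [-72.794, 23.915, -0.59, 92.452, 0.269, 63.638, -3.037], TCP at [0.209, 0.589, 0.219] pointing down, gripper open.
Joint ranges: [-161.28, 161.28], [-22.2, 115.67], [-73.04, 71.86], [3.21, 147.25], [-68.34, 248.33], [10.77, 114.83], [-161.83, 161.83]. Speed limits (degrees/s): [108.29, 108.29, 136.94, 136.94, 172.46, 172.46, 172.46].

### API

Orientations are given as a 3x3 rotation matrix whose columns are the frame's x, y, z axes.
In Python, from cell import ctrl gives the robot as it stands. Calls block until the motion is done:
- ctrl.reach(position, orientation): joint-space move of the TCP to a pose.
- ctrl.movel(position, speed=0.15, attitude=None, stop_force=None): straight line of the TCP; attitude=None keeps the orientation; speed is the mean speed in m/s. With stop_force (N) it stops when the force on the tool has changed by that much, and returns True; else False.
- ctrl.move_joints(angles): joint-space move.
- ctrl.gripper_open() and ctrl.close_gripper(): open the fingers fully, or close them until they stop; the grip force is fixed at half the most.
- ctrl.hold(seconds).
- ctrl.solve_ik(position, orientation): joint angles nearest the present ones, or None.
- ctrl.grab_frame(name): name is "side" or "top" or "wrist"; returns the picture (480x640x3 uint8, blue, green, red); there is no depth.
- ctrl.get_calibration(name): a dict with "fov_y" (degrees; the focal length in pixels is half the picture's height over the tangent of half this angle, whatever the lens; pixels are square), "cx", "cy" (the principal point, pixels), "rvec" (rotation vector, rad) and "tvec" (3), from world to camera coordinates, as OpenCV has them. Camera axes: x right, y down, z forward; pixel columns grow to the right and rows downward; lengths in m; the calibration is good to about 2 mm. The wrist camera is an equidistant fisheye: a pixel r from the principal point sees the ray r / f radians off the axis. A picture is of the moment at which its call begins: read the wrist's pose just before it. get_calibration takes no time and is no camera call; for the wrist camera it gives the pose at the moment of the call.
A pose or a line that the arm cannot do raises ctrl.PlanningError and nothing moves.
- ctrl.job_done(): hands the job in; it is judged then, once.
Readings, each from a call of its own:
- ctrl.current_clock(): time.
- ctrl.current_joints(): joint angles.
- ctrl.current_joint_vel(): joint speeds.
- ctrl.current_tau(): joint torques, N m.
- ctrl.current_eef_pos(): TCP position.
- ctrl.current_tool_rot(): TCP orientation.
- ctrl.current_ft_force(): force on the tool from outside, world axes, zero at the start.
- ctrl.current_wrist_torque(): the same for the moment, N m.
- ctrl.current_width(): finger opening in m.
- ctrl.current_gripper_force(): force on a finger pad.
Only numpy, scipy, OpenCV 4.12 (cv2) and the standard library are available. Lean on these libraries where they do the work, as an engineer would, in place of code of your own. Each camera call takes 0.05 s, during which the arm holds its last target. There are 200 camera calls.

### The job

One lidded tub is waiting in the entry channel of the sorting slide. Swing the diverter flap right across to shut off the lane that does not hold the same height of tub, then, without lifting it, slide the waiting tub into the open lane until it stands upright against the tub of its own kind. Do not tip any tub, leave the flap where you set it, and leave the tub parked beside the entry and the other things on the table alone.

Things in the scene. Friction and masses are not known exactly. Their poses are not given: they have to be found in the camera images.
- slide: grey-painted metal sorting slide fixed to the table; flat level deck, top 40 mm above the table. Origin: on the table below the flap's pivot. Tubs travel along its +y. Kerbs rise 10 mm above the deck and are 4 mm thick. A parking area of the same height lies beside the entry, x 50 to 186 mm, y -230 to -20 mm
- entry (a point): middle of the entry channel, on the deck at slide (0, -165 mm). The channel runs along y from -230 mm (open end) to -90 mm between kerbs at x = +-47 mm; from y = -90 to 0 mm the kerbs widen to x = +-92 mm
- lane_px (a point): middle of the +x lane, on the deck at slide (47, 95 mm). The lane runs along y from 0 to 190 mm, about 85 mm wide between its outer kerb and a 6 mm wide, 10 mm high divider along x = 0; it ends at a 25 mm high stop with its face at y = 190 mm
- lane_mx (a point): middle of the -x lane, on the deck at slide (-47, 95 mm); its mirror image
- flap (a joint): diverter flap: upright dark steel plate 6 mm thick, 2 to 46 mm above the deck, reaching 85 mm back towards the entry from a vertical pivot at slide x = y = 0. Rad: 0 = along the slide's -y; positive = tip towards slide +x, shutting the +x lane and opening the -x lane; negative the reverse. Limits +-0.62 (lane shut). Friction about 0.06 N m, stays where left
- flap_tip (a point): top of the flap's free end, 85 mm from the pivot and 46 mm above the deck
- tub_tall: loose white round lidded tub, 70 mm in diameter, 84 mm tall, about 0.34 kg; origin at the centre of its underside. At the start it is either waiting in the entry channel (slide x near 0, y about -165 mm) or parked beside it (x about 135 mm)
- tub_low: loose white round lidded tub, 70 mm in diameter, 42 mm tall, about 0.18 kg; origin at the centre of its underside. At the start it is in the other one of those two places
- lane_tall: a tub like tub_tall (70 mm in diameter, 84 mm tall), already standing near the stop at the end of one of the two lanes; origin at the centre of its underside
- lane_low: a tub like tub_low (70 mm in diameter, 42 mm tall), already standing near the stop at the end of the other lane; origin at the centre of its underside
- lids: bystander: stack of loose white lids, 72 mm in diameter, 20 mm high, on the parking area; origin under its centre
- marker: bystander: marker pen 120 mm long, 16 mm thick, on the table between slide and robot; origin under its middle
- calculator: bystander: grey calculator 75 x 125 x 16 mm; origin under its centre
- bottle: bystander: clear water bottle, 68 mm in diameter, 200 mm tall; origin under its centre
- thermometer: bystander: probe thermometer, white body 45 x 110 x 22 mm with a 110 mm steel probe; origin under the body's centre
- pot: bystander: open steel pot, 100 mm in diameter, 100 mm tall; origin under its centre
Things that resemble listed ones, but are neither listed nor needed, are in the scene too. What is shaped like the tub_low but blue is not meant. What is shaped like the tub_tall but blue is not meant.

How it is judged (in metres and radians):
On the way:
1. the flap is swung across (at least 0.45 rad) to shut the lane of the other kind, while the waiting tub is still in the entry channel (((x of tub_tall in the frame of slide between -0.05 and 0.05 m and y of tub_tall in the frame of slide below -0.09 m and x of lane_tall in the frame of slide above 0.02 m and value of joint flap below -0.45 rad) or (x of tub_tall in the frame of slide between -0.05 and 0.05 m and y of tub_tall in the frame of slide below -0.09 m and x of lane_tall in the frame of slide below -0.02 m and value of joint flap above 0.45 rad) or (x of tub_low in the frame of slide between -0.05 and 0.05 m and y of tub_low in the frame of slide below -0.09 m and x of lane_low in the frame of slide above 0.02 m and value of joint flap below -0.45 rad) or (x of tub_low in the frame of slide between -0.05 and 0.05 m and y of tub_low in the frame of slide below -0.09 m and x of lane_low in the frame of slide below -0.02 m and value of joint flap above 0.45 rad))), for 0.2 s.
At the end, for the whole second after the job is handed in: The waiting tub stands upright and still on the deck in its own kind's lane, centres under 80 mm from that lane's tub; the flap still shuts the other lane (0.45 rad or more); lane tubs upright and within 30 mm, the parked tub within 20 mm, of where they began (((distance of tub_low from where it was at the start of the episode below 0.02 m and x of each of lane_tall, tub_tall in the frame of slide above 0.02 m and x of lane_low in the frame of slide below -0.02 m and value of joint flap below -0.45 rad and x of tub_tall in the frame of slide between -0.08 and 0.08 m and y of tub_tall in the frame of slide above 0.02 m and horizontal distance between tub_tall and lane_tall below 0.08 m and z of tub_tall in the frame of slide between 0.036 and 0.046 m and angle between tub_tall's own z axis and vertical below 0.1 rad and linear speed of tub_tall below 0.02 m/s) or (distance of tub_low from where it was at the start of the episode below 0.02 m and x of each of lane_tall, tub_tall in the frame of slide below -0.02 m and x of lane_low in the frame of slide above 0.02 m and value of joint flap above 0.45 rad and x of tub_tall in the frame of slide between -0.08 and 0.08 m and y of tub_tall in the frame of slide above 0.02 m and horizontal distance between tub_tall and lane_tall below 0.08 m and z of tub_tall in the frame of slide between 0.036 and 0.046 m and angle between tub_tall's own z axis and vertical below 0.1 rad and linear speed of tub_tall below 0.02 m/s) or (distance of tub_tall from where it was at the start of the episode below 0.02 m and x of each of lane_low, tub_low in the frame of slide above 0.02 m and x of lane_tall in the frame of slide below -0.02 m and value of joint flap below -0.45 rad and x of tub_low in the frame of slide between -0.08 and 0.08 m and y of tub_low in the frame of slide above 0.02 m and horizontal distance between tub_low and lane_low below 0.08 m and z of tub_low in the frame of slide between 0.036 and 0.046 m and angle between tub_low's own z axis and vertical below 0.1 rad and linear speed of tub_low below 0.02 m/s) or (distance of tub_tall from where it was at the start of the episode below 0.02 m and x of each of lane_low, tub_low in the frame of slide below -0.02 m and x of lane_tall in the frame of slide above 0.02 m and value of joint flap above 0.45 rad and x of tub_low in the frame of slide between -0.08 and 0.08 m and y of tub_low in the frame of slide above 0.02 m and horizontal distance between tub_low and lane_low below 0.08 m and z of tub_low in the frame of slide between 0.036 and 0.046 m and angle between tub_low's own z axis and vertical below 0.1 rad and linear speed of tub_low below 0.02 m/s)) and distance of each of lane_tall, lane_low from where it was at the start of the episode below 0.03 m and angle between each of lane_tall, lane_low's own z axis and vertical below 0.1 rad); the robot touches nothing.
It fails at once if a tub is tipped (more than 0.45 rad) (angle between any of tub_tall, tub_low, lane_tall, lane_low's own z axis and vertical above 0.45 rad).
It fails at once if a tub is lifted more than 25 mm off the deck (z of any of tub_tall, tub_low, lane_tall, lane_low in the frame of slide above 0.065 m).
It fails at once if a bystander is moved more than 30 mm (distance of any of lids, marker, calculator, bottle, thermometer, pot from where it was at the start of the episode above 0.03 m).
It also fails if it takes over 51 s, if anything falls off the work surface, if the arm or the gripper's body presses on something with over 40 N, if the wrist force passes 120 N, or if a joint passes its speed limit or range.

## Working session

There is one attempt and no reset: what is moved stays moved. The work goes in short steps, each a Python script; the robot and the scene stay as the last script left them, time stands still between calls to the robot, and variables do not carry over. Pictures are saved under pics/ and viewed, at most 10 in all, crops included, and the job is handed in when it is done.

```bash
mkdir -p pics
python3 - <<'E'
from cell import ctrl
import cv2
for n in("side","top"):
    cv2.imwrite(f"pics/{n}0.png",ctrl.grab_frame(n)); print(n,ctrl.get_calibration(n))
E
```

```text
side {'fov_y': 42.6885262306499, 'cx': 310.11905956503927, 'cy': 249.62485460028338, 'rvec': array([ 2.33795535, -0.42610572,  0.17156785]), 'tvec': array([-0.50312139,  0.17005958,  1.39155458])}
top {'fov_y': 50.90055173292132, 'cx': 318.3263702013531, 'cy': 241.82598405847378, 'rvec': array([ 2.15198561, -2.21249013,  0.08114603]), 'tvec': array([-0.00329832,  0.53173571,  1.11679459])}
```

View pics/top0.png

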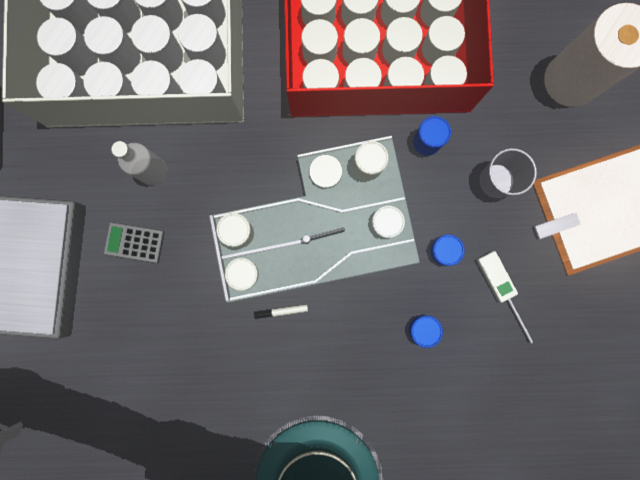

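View pics/side0.png

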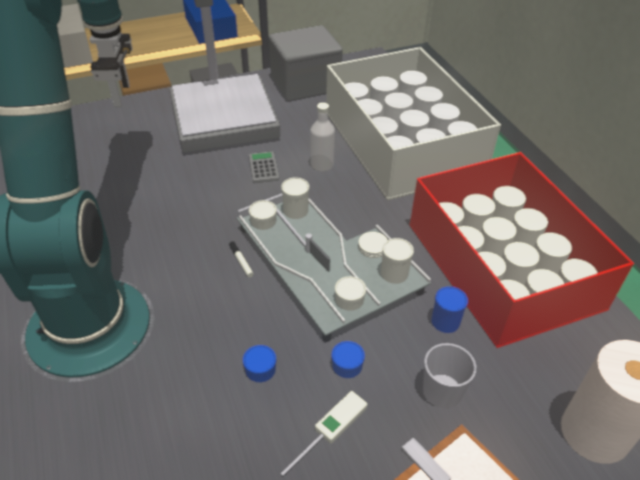

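The waiting tub is the low one (side view at 349,290). The low lane tub is in the near lane (side 262,213; top 240,273), which should be slide −x. The tall tubs are at side (295,195) and (397,260). I'll zoom in for accurate points.

Run:
```python
import cv2
im=cv2.imread("pics/top0.png")[125:310,200:430]
cv2.imwrite("pics/topc.png",cv2.resize(im,None,fx=3.2,fy=3.2,interpolation=cv2.INTER_CUBIC))
```

```text
(no output)
```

View pics/topc.png

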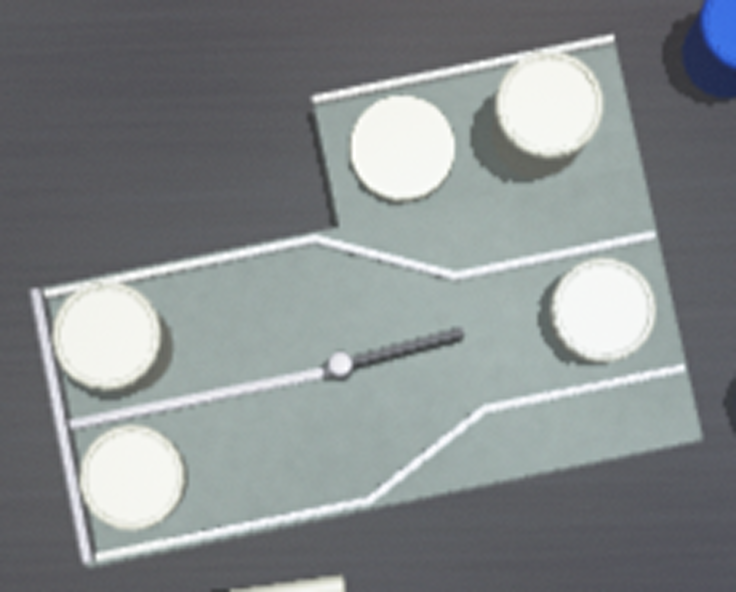

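Crop pixels: kerb corners at (318,237), (456,274), (655,235), (487,408), (370,500) and (684,369). Flap tip is at (463,334) and pivot at (340,364). Waiting tub is at (604,311) and the low lane tub at (132,477).

```bash
cat > h.py <<'E'
from cell import ctrl
import numpy as np, cv2
def ray_at(name,uv,z):
    c=ctrl.get_calibration(name); f=240/np.tan(np.radians(c['fov_y']/2))
    R=cv2.Rodrigues(c['rvec'])[0]; C=-R.T@c['tvec']
    d=R.T@np.array([(uv[0]-c['cx'])/f,(uv[1]-c['cy'])/f,1]); return (C+d*(z-C[2])/d[2])[:2]
def crop(u,v): return ((u+.5)/3.2-.5+200,(v+.5)/3.2-.5+125)
K=[((92,0),(318,237)),((47,-90),(456,274)),((47,-230),(655,235)),((-47,-90),(487,408)),((-92,0),(370,500)),((-47,-230),(684,369)),((92,190),(45,294)),((-92,190),(97,556))]
A=np.array([k[0] for k in K])/1e3; B=np.array([ray_at("top",crop(*k[1]),.05) for k in K])
a0,b0=A.mean(0),B.mean(0); H=(A-a0).T@(B-b0)
th=np.arctan2(H[0,1]-H[1,0],H[0,0]+H[1,1])
R=np.array([[np.cos(th),-np.sin(th)],[np.sin(th),np.cos(th)]]); t=b0-R@a0
def s2w(x,y): return R@np.array([x,y])/1e3+t      # mm slide -> world m
def w2s(p): return R.T@(np.asarray(p)-t)*1e3
E
python3 - <<'E'
from h import *
print(t,np.degrees(th),"resid mm",((B-t)@R-A).round(4)*1e3)
for n,p,z in [("pivot",(340,364),.088),("tip",(463,334),.086),("wait",(604,311),.082),("parked",(549,105),.124),("ltall",(107,337),.124),("llow",(132,477),.082),("lids",(402,148),.06)]:
    w=ray_at("top",crop(*p),z); print(n,w.round(4),w2s(w).round(1))
for n,p,z in [("wait",(350,286),.082),("llow",(262,210),.082),("ltall",(295,187),.124)]:
    print("side",n,w2s(ray_at("side",p,z)).round(1))
a=np.pi/4
for sgn in(1,-1):
  y=R@np.array([1,1])/2**.5*sgn; M=np.array([[y[1],y[0],0],[-y[0],y[1],0],[0,0,-1]])
  print(np.linalg.det(M))
  for p in [(0,-165),(-20,-50),(-47,0),(-48,85)]: 
    q=ctrl.solve_ik([*s2w(*p),.07],M); print(sgn,None if q is None else np.round(q))
E
```

```text
[0.53461476 0.00710414] 10.048608193542151 resid mm [[ 0.4 -1.3]
 [ 1.   0.7]
 [-0.2  0.6]
 [ 0.2 -1.2]
 [-0.2 -0.1]
 [-0.8  1. ]
 [-0.5  0.7]
 [ 0.1 -0.5]]
pivot [0.5343 0.0081] [-0.1  1. ]
tip [ 0.5522 -0.0741] [  3.1 -83. ]
wait [ 0.5654 -0.1689] [  -0.4 -178.7]
parked [ 0.6959 -0.1325] [ 134.4 -165.6]
ltall [0.5528 0.1561] [ 43.9 143.5]
llow [0.4635 0.148 ] [-45.4 151.2]
lids [ 0.6843 -0.0376] [139.6 -70.2]
side wait [   3.8 -177.6]
side llow [-47.7 145.3]
side ltall [ 43.4 136.6]
-0.9999999999999998Traceback (most recent call last):
  File "<stdin>", line 12, in <module>
  File "scipy/spatial/transform/_rotation.pyx", line 1143, in scipy.spatial.transform._rotation.Rotation.from_matrix
ValueError: Non-positive determinant (left-handed or null coordinate frame) in rotation matrix 0: [[ 0.81963836  0.57288128  0.        ]
 [-0.57288128  0.81963836  0.        ]
 [ 0.          0.         -1.        ]].
```

```bash
cat >> h.py <<'E'
def grip(deg):  # tool down, closing axis at deg in slide frame
    a=np.radians(deg)+th; y=np.array([np.cos(a),np.sin(a),0]); z=np.array([0,0,-1.]); return np.column_stack([np.cross(y,z),y,z])
def flap_pt(f,r=66,off=17):
    return s2w(r*np.sin(f)-off*np.cos(f),-r*np.cos(f)-off*np.sin(f))
E
python3 - <<'E'
from h import *
print(ray_at("top",(122,150),.2),ctrl.current_clock())
for d in(-45,135):
  for p in [(0,-178),(-20,-50),(-47,0),(-47,80)]: 
    for z in(.07,.2):
      q=ctrl.solve_ik([*s2w(*p),z],grip(d)); print(d,p,z,None if q is None else np.round(q))
E
```

```text
[0.70550427 0.35474791] 0.1
-45 (0, -178) 0.07 [-21.  40.  47. 105. -37.  51.   9.]
-45 (0, -178) 0.2 [-27.  32.  56. 100. -29.  64.   3.]
-45 (-20, -50) 0.07 [-28.  30.  37. 114. -26.  44. -10.]
-45 (-20, -50) 0.2 [-35.  19.  44. 109. -16.  58. -19.]
-45 (-47, 0) 0.07 [-33.  26.  36. 119. -23.  41. -17.]
-45 (-47, 0) 0.2 [-39.  14.  41. 114. -11.  56. -28.]
-45 (-47, 80) 0.07 [-40.  25.  32. 120. -20.  40. -29.]
-45 (-47, 80) 0.2 [-44.  12.  36. 115.  -8.  56. -40.]
135 (0, -178) 0.07 [ 57.  48. -62. 103.  48.  61. 122.]
135 (0, -178) 0.2 [ 58.  35. -62.  97.  33.  68. 132.]
135 (-20, -50) 0.07 [-10.  26.  14. 114.  -9.  41. 155.]
135 (-20, -50) 0.2 [-20.  16.  25. 108.  -8.  57. 154.]
135 (-47, 0) 0.07 [-13.  23.  12. 119.  -7.  39. 148.]
135 (-47, 0) 0.2 [-23.  12.  23. 113.  -5.  56. 147.]
135 (-47, 80) 0.07 [-18.  22.   6. 120.  -4.  39. 135.]
135 (-47, 80) 0.2 [-26.  10.  14. 114.  -3.  56. 135.]
```

Run:
```python
from h import *
G=grip(-45)
ctrl.close_gripper()
p=ctrl.current_eef_pos(); ctrl.movel([*p[:2],.30],speed=.3)
s=s2w(-32,-66)
ctrl.reach([*s,.28],G); ctrl.movel([*s,.11],speed=.2)
print("down",ctrl.movel([*s,.070],speed=.08,stop_force=8))
for f in np.linspace(0,.56,5): 
    if ctrl.movel([*flap_pt(f),.070],speed=.08,stop_force=15): print("stop",f,ctrl.current_ft_force())
print(ctrl.movel([*flap_pt(.68),.070],speed=.04,stop_force=8),w2s(ctrl.current_eef_pos()[:2]),ctrl.current_ft_force(),ctrl.current_clock())
ctrl.movel([*flap_pt(.5,off=25),.070],speed=.08)
c=ctrl.current_eef_pos(); ctrl.movel([*c[:2],.2],speed=.2)
b=s2w(0,-178.5); ctrl.reach([*b,.2],G); ctrl.gripper_open()
print(ctrl.current_clock())
for n in("side","wrist"): cv2.imwrite(f"pics/{n}1.png",ctrl.grab_frame(n))
a=cv2.imread("pics/side1.png")[150:350,200:450]; w=cv2.imread("pics/wrist1.png")
cv2.imwrite("pics/c1.png",np.vstack([cv2.resize(a,(400,320)),cv2.resize(w,(400,280))]))
```

```text
down False
False [ 28.44800932 -61.91076012] [-0.18576607 -0.54366688 -0.4239134 ] 7.9
11.0667
```

View pics/c1.png

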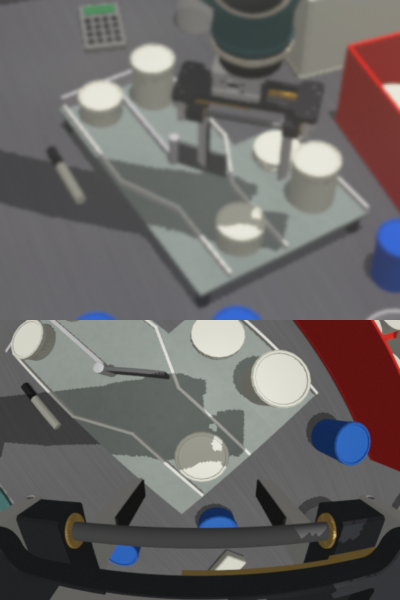

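The flap (side panel) has swung away from the near lane. In the wrist panel the pivot is at (98,367), the tip at (168,376) and the tub lid at (203,455). I'll measure the flap angle and tub position from these.

```bash
cat >> h.py <<'E'
def wray(uv,z):
    c=ctrl.get_calibration("wrist"); f=240/np.tan(np.radians(c['fov_y']/2))
    Rw=cv2.Rodrigues(c['rvec'])[0]; C=-Rw.T@c['tvec']
    d=np.array([uv[0]-c['cx'],uv[1]-c['cy']]); r=np.hypot(*d); a=r/f
    v=Rw.T@np.array([*(d/r*np.sin(a)),np.cos(a)]); return w2s((C+v*(z-C[2])/v[2])[:2])
E
python3 - <<'E'
from h import *
P=lambda u,v:(u*1.6,(v-320)*480/280)
a=wray(P(98,367),.088);b=wray(P(168,376),.086); print(a,b,np.arctan2((b-a)[0],-(b-a)[1]),wray(P(203,455),.082))
print(w2s(ctrl.current_eef_pos()[:2]),ctrl.current_width())
E
```

```text
[1.74284234 2.88240008] [ 51.7967586  -74.13787867] 0.5762906520901241 [   7.43503985 -177.5050447 ]
[-2.05568266e-03 -1.78495803e+02] 0.09399323506077623
```

Run:
```python
from h import *
b=s2w(2,-178.5); ctrl.movel([*b,.12],speed=.15)
print("down",ctrl.movel([*b,.070],speed=.08,stop_force=6))
ctrl.close_gripper(); print(ctrl.current_width(),ctrl.current_gripper_force(),ctrl.current_ft_force())
for p in [(0,-92),(-20,-50),(-47,0),(-47,70)]:
    s=ctrl.movel([*s2w(*p),.070],speed=.06,stop_force=20)
    print(p,s,ctrl.current_ft_force().round(1),ctrl.current_width())
    if s: break
else: print("end",ctrl.movel([*s2w(-47,82),.070],speed=.03,stop_force=5),w2s(ctrl.current_eef_pos()[:2]),ctrl.current_ft_force())
print(ctrl.current_clock())
for n in("side","wrist"): cv2.imwrite(f"pics/{n}2.png",ctrl.grab_frame(n))
a=cv2.imread("pics/side2.png")[150:350,200:450]; w=cv2.imread("pics/wrist2.png")
cv2.imwrite("pics/c2.png",np.vstack([cv2.resize(a,(400,320)),cv2.resize(w,(400,280))]))
```

```text
down False
0.06947163275333185 30.00088781118393 [-0.81267463  0.67983116  4.21434133]
(0, -92) False [ 0.1 -1.6  6.9] 0.06961869612922937
(-20, -50) False [-0.7  1.2 11.3] 0.06958878069398632
(-47, 0) False [-0.6 -0.3  8.9] 0.06984974156553439
(-47, 70) False [ 0.9 -3.1  9.6] 0.0694638148640204
end False [-47.26655377  82.59155952] [ 0.22589997 -2.83651418  9.24895248]
18.6167
```

View pics/c2.png

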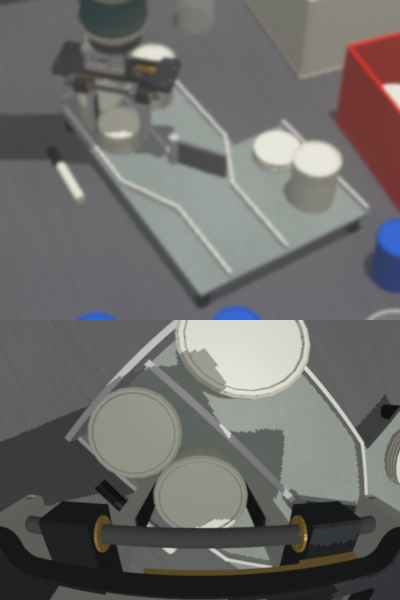

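The low tub is in the near lane, and its lid (200,495) touches the low lane tub's lid (135,432) in the wrist view. The flap still shuts the other lane. I'll release, back off and check from the top.

Run:
```python
from h import *
ctrl.gripper_open(); c=ctrl.current_eef_pos()
ctrl.movel([*c[:2],.30],speed=.15)
q=ctrl.current_joints(); q[0]+=65; 
ctrl.move_joints(q)
print(ctrl.current_clock(),ctrl.current_eef_pos())
im=ctrl.grab_frame("top")[125:310,200:430]
cv2.imwrite("pics/top3.png",cv2.resize(im,None,fx=3.2,fy=3.2,interpolation=cv2.INTER_CUBIC))
```

```text
22.8583 [ 0.27310707 -0.39508104  0.29930392]
```

View pics/top3.png

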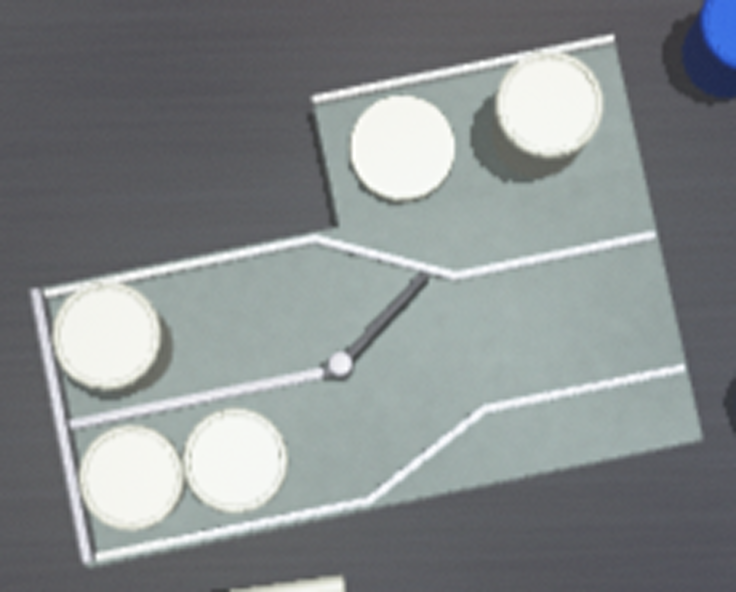

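The tub at (236,461) touches the low lane tub at (131,477). The flap tip at (424,278) is right across, and everything else is where it was.

Run:
```python
from h import *
a,b,c,d=[w2s(ray_at("top",crop(*p),z)) for p,z in [((236,461),.082),((131,477),.082),((424,278),.086),((340,364),.088)]]
print(a,b,np.hypot(*(a-b)),np.arctan2((c-d)[0],-(c-d)[1]))
print(ctrl.job_done())
```

```text
[-48.95797285  81.56009859] [-45.30748953 151.82710915] 70.36177087736988 0.5985655032158487
the job is handed in; nothing more can be done
None
```

The job is handed in at about 23 s: the low tub was slid into the −x lane and stands against the low lane tub (centres about 70 mm apart), with the flap shutting the +x lane at about 0.60 rad and nothing else visibly moved on the slide; the call returned no verdict.

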